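# Fold open the gate of the cooling bay that holds the amber jar

## Task

The amber glass jar has cooled: fold the two-panel gate of the cooling bay it stands in fully open, pushing at its red fold-hinge pin until both panels lie folded together at the hinge post. Leave the jar standing where it is and leave the other bay's gate as it is.

Things in the scene. Friction and masses are not known exactly. Their poses are not given: they have to be found in the camera images.
- amber_jar: Small loose amber glass jar, 57 mm across, 62 mm high, on the floor (14 mm above the bench) of one of the two bays: the left bay if its y is positive, else the right; origin at the centre of its underside. A dark eight-sided iron burner cap (72 mm across, 67 mm high) stands in the other bay.
- left_fold (a point): Top centre of the red fold pin of the LEFT bay's gate, 144 mm above the bench: an upright cylinder, 18 mm in diameter, from 86 to 144 mm above the bench, over the joint between the two blue-faced panels; push (or hold) here. Panel one turns about the fixed hinge post; panel two hangs on it at the red pin, its far end running in the track on the bay's front edge. Panels are 82 mm high at most.
- right_fold (a point): The same point of the RIGHT bay's gate (mirror image of the left). Each bay is a fixed open-topped grey tray, 190 mm deep, 226 mm wide, walls 82 mm high, its gate toward the robot, turned by up to 12 degrees.
- left_post (a point): Top of the left bay's fixed hinge post (dark steel, 14 mm in diameter), 90 mm above the bench, at the bay's front LEFT corner (away from the other bay). The red pin moves in a level arc of radius 100 mm about its upright axis: opening, it comes out toward the robot and over to the left (clockwise seen from above).
- right_post (a point): The same for the right bay: its hinge post stands at the front RIGHT corner; its red pin opens toward the robot and to the right (counter-clockwise seen from above).
- left_gate (a joint): Angle in rad of the left gate's first panel from the track line: 0 = shut, both panels in line; 1.40 = fully folded, at the stop; starts between 0.15 and 0.55. The second panel follows by itself. The gate stays where it is left; it takes 1 to 3 N at the pin.
- right_gate (a joint): The same for the right gate: 0 = shut, 1.40 = fully folded.
Not all that is in view belongs to the job. What is shaped like the amber_jar but blue or purple is not meant.

How it is judged:
By the outcome, as a careful person would: the job done as asked, in the order asked, and still so for the second after the job is handed in, with the robot touching nothing.
It also fails if it takes over 32 s, if anything falls off the work surface, if the arm or the gripper's body presses on something with over 40 N, if the wrist force passes 120 N, or if a joint passes its speed limit or range.

## Robot

A 6-joint arm with a two-finger parallel gripper is mounted at the origin on a cart in front of the work surface, level with it; the furniture and walls round the work are solid. World frame = base frame: x ahead of the robot, y to its left, z up, the work surface at z = 0. Lengths are in m, angles in rad, forces in N, time in s.
With the tool pointing down it reaches from about 0.375 to 0.975 m from the base axis. Payload 3.8 kg.
Tool frame: the origin (TCP) lies midway between the tips of the shut fingers; the grasp point (between the pads) lies 19 mm behind it; z points along the fingers, y is the direction in which the jaws open and shut (so a half turn about z gives the same grasp; the last joint's range is limited). The gripper opens to 85 mm and grips with 20 to 120 N. Pads are 22 mm wide; open, the fingers measure 114 mm over their backs; the gripper's body (76 mm by 85 mm) begins 54 mm behind the grasp point. The pads swing forward as they close: fully open they stand 13 mm farther back than shut.
Start: joints at [1.187, 0.264, 1.604, -0, 1.274, -0.037], TCP at [0.229, 0.635, 0.231] pointing down, gripper open.
Joint ranges: [-2.63, 2.63], [-0.94, 2.18], [0.31, 2.57], [-1.31, 4.45], [0, 2.66], [-2.55, 2.55]. Speed limits (rad/s): [2.57, 2.57, 3.14, 3.14, 3.14, 3.14].

## Interface

Orientations are given as a rotation vector (axis times angle).
In Python, from workcell import bot gives the robot as it stands. The module is installed in compiled form; this text tells all that it offers.
- The arm moves only by the tool play_rows, never from a script. Its argument "series" is a list of rows, each an object with "translation": the shift along the tool's x, y, z in m, a list of three; "spin": the turn about the tool's z in units of 5 degrees (1.0 is 5 degrees). In form: [{"translation": [dx, dy, dz], "spin": spin}, ...]. A call has 1 to 5 rows; each row shifts and turns the commanded pose from where the row before left it, along the tool's axes as they then stand; what a row does not reach is not made up. A row lasts 1/10 s, in which the tool goes at most 50 mm and 8.59 degrees, less where a joint would pass 70% of its speed; a pose out of reach is approached as far as the arm can. A call is refused whole if a number of a shift passes 0.05 or a number of a turn 1, either way. A call with a gripper value outside its range is refused whole. "jaw" is the gripper's target within -1 to 1 (fully open at 1, half-way at 0, shut at -1), set as the call begins (left out, the last holds). The fingers move at their own pace and stop on an object; "force" is the grip in N (left out, the last holds). Time passes only in rows, so rows that do not move let the fingers close. It gives the time, the measured TCP pose, the force and the opening at its end, in the units of the state.
- bot.read_state(): the state, without advancing time (a new reading comes with each control period).
- bot.read_camera(name): name is "scene" or "top"; returns the picture (480x640x3 uint8, blue, green, red); there is no depth.
- bot.get_calibration(name): a dict with "fov_y" (degrees; the focal length in pixels is half the picture's height over the tangent of half this angle, whatever the lens; pixels are square), "cx", "cy" (the principal point, pixels), "R" (3x3) and "t" (3): a world point X has camera coordinates R X + t. Camera axes: x right, y down, z forward; pixel columns grow to the right and rows downward; lengths in m; the calibration is good to about 2 mm. A picture is of the moment at which its call begins. get_calibration takes no time and is no camera call.
- bot.finish_job(): hands the job in, once; it reports no verdict.
The state is a dict: "time": time; "q": joint angles; "joint_vel": joint speeds; "joint_torque": joint torques, N m; "tool_pos": TCP position; "tcp_rot": TCP orientation; "wrist_force": force on the tool from outside, world axes, zero at the start; "torque": the same for the moment, N m; "width": opening from 0.0 (shut) to 1.0 (fully open).
Only numpy, scipy, OpenCV 4.12 (cv2) and the standard library are available. Lean on these libraries where they do the work, as an engineer would, in place of code of your own. Each camera call takes 0.05 s, during which the arm holds its last target. There are 200 camera calls.

## Working session

There is one attempt and no reset: what is moved stays moved. The work goes in short steps, Python scripts to look and compute and a tool call to move; the robot and the scene stay as the last step left them, time stands still between calls to the robot, and variables do not carry over. Pictures are saved under pics/ and viewed, about 8 in all and at most 12, crops included, and the job is handed in when it is done.

Besides the shell and the picture viewer there is one more tool, called after "Request:" in YAML: its name, and indented under it one key for each argument. play_rows: Moves the arm, as the interface text tells. Its arguments: {"type":"object","properties":{"series":{"type":"array","items":{"type":"object","properties":{"translation":{"type":"array","items":{"type":"number"}},"spin":{"type":"number"}}}},"jaw":{"type":"number"},"force":{"type":"number"}},"required":["series"]}

```bash
mkdir -p pics; cat > h.py <<'E'
import numpy as np, cv2
from workcell import bot
def ray(name,u,v):
    c=bot.get_calibration(name); f=240/np.tan(np.radians(c['fov_y'])/2)
    R=np.array(c['R']);t=np.array(c['t'])
    return -R.T@t, R.T@np.array([(u-c['cx'])/f,(v-c['cy'])/f,1])
def atz(name,u,v,z):
    o,d=ray(name,u,v); return o+d*(z-o[2])/d[2]
def proj(name,X):
    c=bot.get_calibration(name); f=240/np.tan(np.radians(c['fov_y'])/2)
    p=np.array(c['R'])@np.array(X)+np.array(c['t']); return f*p[0]/p[2]+c['cx'],f*p[1]/p[2]+c['cy']
E
python3 - <<'E'
from h import *
for n in('top','scene'):
    cv2.imwrite(f'pics/{n}1.png',bot.read_camera(n)); print(bot.get_calibration(n))
print(bot.read_state())
E
```

```text
{'fov_y': 49.51783234117201, 'cx': 316.8537308172404, 'cy': 234.0636108495602, 'R': array([[ 6.73657357e-03, -9.99976533e-01,  1.24569872e-03],
       [-9.98647089e-01, -6.79184029e-03, -5.15544551e-02],
       [ 5.15617059e-02, -8.96713025e-04, -9.98669408e-01]]), 't': array([0.00806243, 0.56193908, 1.44829349])}
{'fov_y': 45.73766270752589, 'cx': 321.31306383426704, 'cy': 233.5094730288077, 'R': array([[ 0.4768403 , -0.87897294,  0.0054682 ],
       [-0.59699735, -0.32842283, -0.73193757],
       [ 0.6451492 ,  0.34575283, -0.68134975]]), 't': array([-0.28212348,  0.41056675,  1.08475929])}
{'time': 0.1, 'q': array([ 1.18710173e+00,  2.64703043e-01,  1.60524241e+00, -7.20008149e-06,
        1.27371151e+00, -3.68876744e-02]), 'joint_vel': array([ 0.00059499, -0.00166916, -0.001714  ,  0.00097538, -0.00048645,
        0.00044661]), 'joint_torque': array([ 2.51612510e-04, -5.16708612e+01, -3.68590057e+01, -9.90874582e-05,
        6.36328026e-03, -1.24342716e-05]), 'tool_pos': array([0.22917685, 0.63419574, 0.23006685]), 'tcp_rot': array([-0.54196036, -3.09406016,  0.003173  ]), 'wrist_force': array([-0.20669232,  0.02647587,  0.1196913 ]), 'torque': array([ 0.0343927 , -0.05159032,  0.02642253]), 'width': 0.9986030987318787}
```

View pics/top1.png

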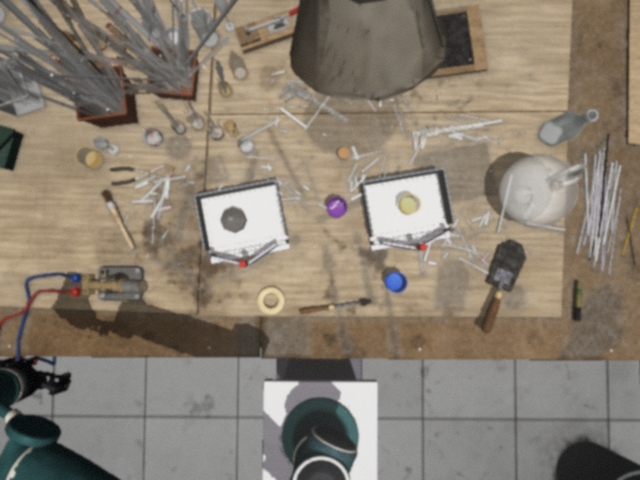

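View pics/scene1.png

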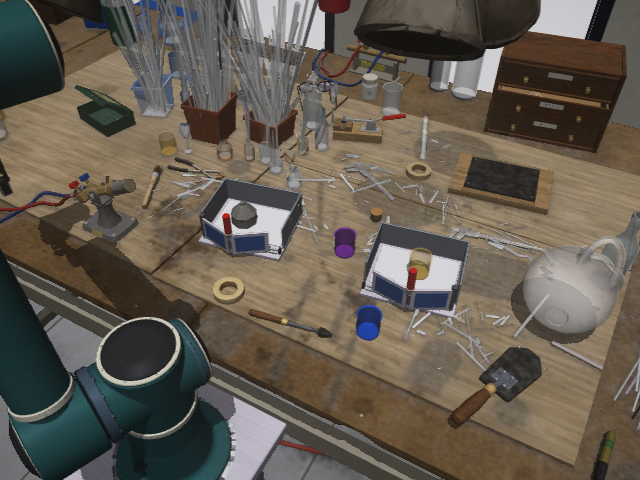

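The amber jar is in the right bay (top image about (408,203), red pin about (422,246)). The burner cap is in the left bay at (233,218). I'll enlarge the right bay next.

```bash
python3 - <<'E'
from h import *
a=cv2.imread('pics/top1.png')[160:290,350:480]; b=cv2.imread('pics/scene1.png')[215:325,355:475]
a=cv2.resize(a,(390,390),interpolation=cv2.INTER_CUBIC); b=cv2.resize(b,(400,367),interpolation=cv2.INTER_CUBIC)
c=np.zeros((390,790,3),np.uint8);c[:,:390]=a;c[:367,390:]=b
cv2.imwrite('pics/c1.png',c)
for n in('top','scene'):
    im=cv2.imread(f'pics/{n}1.png').astype(int); m=(im[...,2]>120)&(im[...,1]<60)&(im[...,0]<70)
    k,l,s,ce=cv2.connectedComponentsWithStats(m.astype(np.uint8))
    for i in range(1,k):
        if s[i,4]>15: print(n,s[i],ce[i],atz(n,*ce[i],.115 if n=='scene' else .14))
E
```

```text
top [291   8   7   7  20] [293.85  11.2 ] [1.14129572 0.07636674 0.14      ]
top [ 70 288   8   8  42] [ 73.9047619  291.66666667] [0.40389842 0.63131031 0.14      ]
scene [383 114  22   6  73] [393.10958904 116.39726027] [1.12697201 0.04028882 0.115     ]
scene [ 69 181   7   6  18] [ 72.44444444 183.66666667] [0.41054406 0.64619636 0.115     ]
scene [223 214   6   4  21] [225.38095238 215.57142857] [0.49971265 0.22031796 0.115     ]
scene [409 268   8   5  30] [412.7 270.1] [ 0.54969433 -0.2546442   0.115     ]
scene [282 442  26   7  40] [294.225 445.125] [ 0.06862172 -0.23043828  0.115     ]
```

View pics/c1.png

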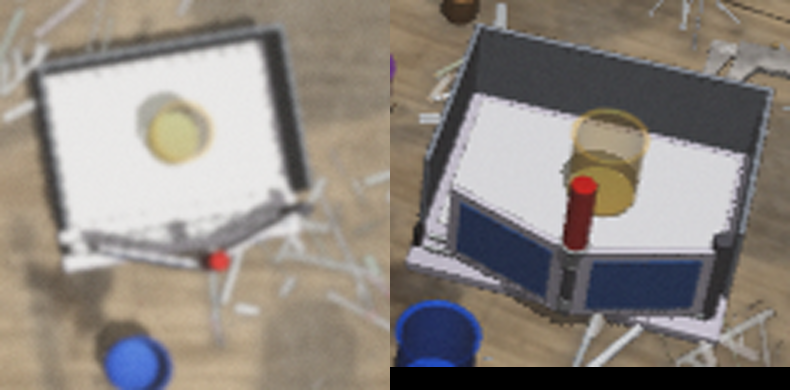

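```bash
python3 - <<'E'
from h import *
p1=atz('top',423,246.8,.13);p2=atz('scene',412.9,270.3,.144)
q1=atz('top',449,228.3,.09);q2=atz('scene',455.5,287,.09)
print(p1,p2,q1,q2)
for P,Q in((p1,q1),(p2,q2)):
    d=(P-Q)[:2];print(np.linalg.norm(d),np.degrees(np.arctan2(d[1],d[0])))
for n,l in(('top',[(364,181),(442,170),(453,226),(372,243)]),('scene',[(382,226),(469,243),(452,318)])):
    for u in l: print(n,u,atz(n,*u,.082))
print('jar',atz('scene',419.5,273,.014),'blue',atz('top',395.5,281,.06))
E
```

```text
[ 0.52479427 -0.26274888  0.13      ] [ 0.52210831 -0.26255982  0.144     ] [ 0.57576839 -0.3405243   0.09      ] [ 0.57076723 -0.35153209  0.09      ]
0.09299126995490432 123.24089059304465
0.10140884872247291 118.67423933926999
top (364, 181) [ 0.70247276 -0.11419059  0.082     ]
top (442, 170) [ 0.73381788 -0.32467072  0.082     ]
top (453, 226) [ 0.58254291 -0.35334564  0.082     ]
top (372, 243) [ 0.53541864 -0.13597009  0.082     ]
scene (382, 226) [ 0.68580016 -0.12182935  0.082     ]
scene (469, 243) [ 0.73154732 -0.33279321  0.082     ]
scene (452, 318) [ 0.48968646 -0.37253834  0.082     ]
jar [ 0.643454   -0.24757933  0.014     ] blue [ 0.43354841 -0.20217803  0.06      ]
```

Request:
play_rows:
  series:
    - {"translation":[-0.029,-0.038,0]}
    - {"translation":[-0.029,-0.038,0]}
    - {"translation":[-0.029,-0.038,0]}
    - {"translation":[-0.029,-0.038,0]}
    - {"translation":[-0.029,-0.038,0]}
  jaw: -0.1

```text
invalid input
```

Request:
play_rows:
  series:
    - {"translation":[-0.029,-0.038,0]}
    - {"translation":[-0.029,-0.038,0]}
    - {"translation":[-0.029,-0.038,0]}
    - {"translation":[-0.029,-0.038,0]}
    - {"translation":[-0.029,-0.038,0]}

```text
invalid input
```

Request:
play_rows:
  series:
    - {"translation":[-0.029,-0.038,0]}
    - {"translation":[-0.029,-0.038,0]}
    - {"translation":[-0.029,-0.038,0]}
    - {"translation":[-0.029,-0.038,0]}
    - {"translation":[-0.029,-0.038,0]}

```text
invalid input
```

Spin is required in every row.

Request:
play_rows:
  series:
    - {"translation":[-0.029,-0.038,0],"spin":0}
    - {"translation":[-0.029,-0.038,0],"spin":0}
    - {"translation":[-0.029,-0.038,0],"spin":0}
    - {"translation":[-0.029,-0.038,0],"spin":0}
    - {"translation":[-0.029,-0.038,0],"spin":0}
  jaw: -0.1

```text
time: 0.6
tool_pos: [0.3012, 0.4048, 0.2307]
tcp_rot: [-0.541, -3.095, 0.001]
wrist_force: [0.7, 0.5, -0.3]
width: 0.447
```

Request:
play_rows:
  series:
    - {"translation":[-0.029,-0.038,0],"spin":0}
    - {"translation":[-0.029,-0.038,0],"spin":0}
    - {"translation":[-0.029,-0.038,0],"spin":0}
    - {"translation":[-0.029,-0.038,0],"spin":0}
    - {"translation":[-0.029,-0.038,0],"spin":0}

```text
time: 1.1
tool_pos: [0.3728, 0.177, 0.2311]
tcp_rot: [0.541, 3.094, -0.0]
wrist_force: [0.2, 0.4, 0.7]
width: 0.448
```

Request:
play_rows:
  series:
    - {"translation":[-0.029,-0.038,0],"spin":0}
    - {"translation":[-0.029,-0.038,0],"spin":0}
    - {"translation":[-0.029,-0.038,0],"spin":0}
    - {"translation":[-0.029,-0.038,0],"spin":0}
    - {"translation":[-0.029,-0.038,0],"spin":0}

```text
time: 1.6
tool_pos: [0.4446, -0.0511, 0.2311]
tcp_rot: [0.543, 3.094, 0.0]
wrist_force: [0.0, 1.3, -0.1]
width: 0.451
```

Request:
play_rows:
  series:
    - {"translation":[-0.029,-0.038,0],"spin":0}
    - {"translation":[-0.029,-0.038,0],"spin":0}
    - {"translation":[-0.029,-0.038,0],"spin":0.0}
    - {"translation":[-0.029,-0.03,0],"spin":1}
    - {"translation":[0,0,0],"spin":1}

```text
time: 2.1
tool_pos: [0.506, -0.2286, 0.2305]
tcp_rot: [0.821, 3.032, -0.002]
wrist_force: [0.0, 0.5, -0.0]
width: 0.447
```

Request:
play_rows:
  series:
    - {"translation":[-0.032,-0.021,0.02],"spin":0}
    - {"translation":[0,0,0.04],"spin":0}
    - {"translation":[0,0,0],"spin":0}

```text
time: 2.4
tool_pos: [0.5182, -0.2567, 0.1648]
tcp_rot: [-0.809, -3.024, -0.005]
wrist_force: [-1.9, 0.8, -1.2]
width: 0.45
```

```bash
python3 - <<'E'
from h import *
print(bot.read_state()['tool_pos'])
a=bot.read_camera('top')[190:310,360:490]; b=bot.read_camera('scene')[180:330,340:500]
c=np.zeros((380,800,3),np.uint8);c[:360,:390]=cv2.resize(a,(390,360),interpolation=cv2.INTER_CUBIC);c[:375,400:]=cv2.resize(b,(400,375),interpolation=cv2.INTER_CUBIC)
cv2.imwrite('pics/c2.png',c)
E
```

```text
[ 0.51815569 -0.25670516  0.16481345]
```

View pics/c2.png

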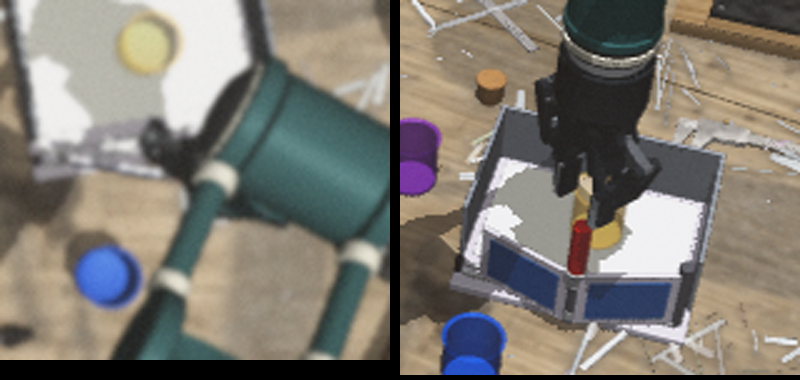

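Request:
play_rows:
  series:
    - {"translation":[0,0,0],"spin":0}

```text
time: 2.6
tool_pos: [0.5229, -0.2581, 0.1729]
tcp_rot: [0.808, 3.034, -0.001]
wrist_force: [0.8, -0.1, -0.4]
width: 0.452
```

```bash
python3 - <<'E'
from h import *
print(bot.read_state()['tool_pos'],atz('scene',413.2,262.4,.171))
for s in(-1,1): print(np.array(proj('scene',(.5182+s*.5*.024,-.2567+s*.863*.024,.171))))
E
```

```text
[ 0.52293602 -0.25813214  0.17292953] [ 0.51868537 -0.2612838   0.171     ]
[418.14738746 268.78014413]
[404.236323   254.98886446]
```

Request:
play_rows:
  series:
    - {"translation":[-0.002,-0.004,0.013],"spin":0}
    - {"translation":[0,0,0.02],"spin":0}
    - {"translation":[0,0,0.02],"spin":0}
    - {"translation":[0,0,0.02],"spin":0}
    - {"translation":[0,0,0],"spin":0}

```text
time: 3.1
tool_pos: [0.5201, -0.2614, 0.0958]
tcp_rot: [-0.808, -3.031, -0.002]
wrist_force: [-0.9, 0.5, -0.2]
width: 0.45
```

```bash
cat > arc.py <<'E'
from h import *
from scipy.spatial.transform import Rotation as Ro
def plan(f1,n,yaw1,P=(.571,-.350),off=.010,z=.098):
    s=bot.read_state(); p=s['tool_pos']; R=Ro.from_rotvec(s['tcp_rot']).as_matrix()
    y0=np.arctan2(R[1,1],R[0,1]); d=p[:2]-P
    print(s['q'][5],np.degrees(y0),s['wrist_force'])
    f0=np.arctan2(d[1],d[0])%(2*np.pi); f1=np.radians(f1); yaw1=np.radians(yaw1); print('phi',np.degrees(f0),np.linalg.norm(d))
    cur=p; y=y0
    for k in range(1,n+1):
        f=f0+(f1-f0)*k/n; o=off*min(1,k/3) if f0<2.2 else off
        tgt=np.array([P[0]+.1*np.cos(f)-o*np.sin(f),P[1]+.1*np.sin(f)+o*np.cos(f),z])
        X=np.array([np.sin(y),-np.cos(y)]);Y=np.array([np.cos(y),np.sin(y)]);e=tgt-cur
        dy=(yaw1-y0)/n
        print(np.round([X@e[:2],Y@e[:2],-e[2]],4),round(-np.degrees(dy)/5,2)); cur=tgt;y+=dy
E
python3 -c "
from arc import *
plan(175,12,85)"
```

```text
-1.5583665880568718 60.15689989545698 [-0.947615    0.45227923 -0.22170444]
phi 119.8963018240567 0.10217941265844704
[-0.0033 -0.0112 -0.0022] -0.41
[-0.0045 -0.0104 -0.    ] -0.41
[-0.0038 -0.0107 -0.    ] -0.41
[-0.002  -0.0078 -0.    ] -0.41
[-0.0017 -0.0079 -0.    ] -0.41
[-0.0013 -0.0079 -0.    ] -0.41
[-0.001 -0.008 -0.   ] -0.41
[-0.0006 -0.008  -0.    ] -0.41
[-0.0003 -0.008  -0.    ] -0.41
[ 0.0001 -0.0081 -0.    ] -0.41
[ 0.0004 -0.008  -0.    ] -0.41
[ 0.0008 -0.008  -0.    ] -0.41
```

```bash
sed -i 's/X=np.array(\[np.sin(y),-np.cos(y)\])/X=np.array([-np.sin(y),np.cos(y)])/' arc.py
```

Request:
play_rows:
  series:
    - {"translation":[0.0033,-0.011,-0.002],"spin":-0.4}
    - {"translation":[0.0045,-0.0104,0],"spin":-0.4}
    - {"translation":[0.0038,-0.0107,0],"spin":-0.4}
    - {"translation":[0.002,-0.0078,0],"spin":-0.4}

```text
time: 3.5
tool_pos: [0.4915, -0.2914, 0.1014]
tcp_rot: [0.593, 3.085, 0.001]
wrist_force: [-0.4, 3.8, -0.1]
width: 0.452
```

```bash
python3 -c "
from arc import *
s=bot.read_state(); print(s['tool_pos'],s['wrist_force'])
plan(175,8,85)"
```

```text
[ 0.49146103 -0.29136922  0.10141923] [-0.40388063  3.78403747 -0.05150653]
-1.7706785272553252 68.22803606775676 [-0.40388063  3.78403747 -0.05150653]
phi 143.6048578523179 0.09881303751854614
[ 0.0045 -0.0162  0.0034] -0.42
[ 0.0006 -0.0069 -0.    ] -0.42
[ 0.0004 -0.0069 -0.    ] -0.42
[ 0.0002 -0.0069 -0.    ] -0.42
[-0.     -0.0069 -0.    ] -0.42
[-0.0003 -0.0069 -0.    ] -0.42
[-0.0005 -0.0069 -0.    ] -0.42
[-0.0007 -0.0068 -0.    ] -0.42
```

Request:
play_rows:
  series:
    - {"translation":[0.0017,-0.0079,0.002],"spin":-0.4}
    - {"translation":[0.0013,-0.0079,0],"spin":-0.4}
    - {"translation":[0.001,-0.008,0],"spin":-0.4}
    - {"translation":[0.0006,-0.008,0],"spin":-0.4}
    - {"translation":[0.0003,-0.008,0],"spin":-0.4}

```text
time: 4.0
tool_pos: [0.475, -0.3279, 0.0997]
tcp_rot: [0.322, 3.125, 0.0]
wrist_force: [-1.0, 1.7, 0.2]
width: 0.452
```

```bash
python3 - <<'E'
from arc import *
plan(182,4,88)
a=bot.read_camera('top')[190:310,360:490]; b=bot.read_camera('scene')[180:330,340:500]
c=np.zeros((380,800,3),np.uint8);c[:360,:390]=cv2.resize(a,(390,360),interpolation=cv2.INTER_CUBIC);c[:375,400:]=cv2.resize(b,(400,375),interpolation=cv2.INTER_CUBIC)
cv2.imwrite('pics/c3.png',c)
E
```

```text
-2.0135374222542652 78.23413740929225 [-1.0039951   1.699348    0.15810994]
phi 167.0636937160134 0.09852626760174164
[ 0.0009 -0.0165  0.0017] -0.49
[-0.0009 -0.0065 -0.    ] -0.49
[-0.001  -0.0065 -0.    ] -0.49
[-0.0012 -0.0064 -0.    ] -0.49
```

View pics/c3.png

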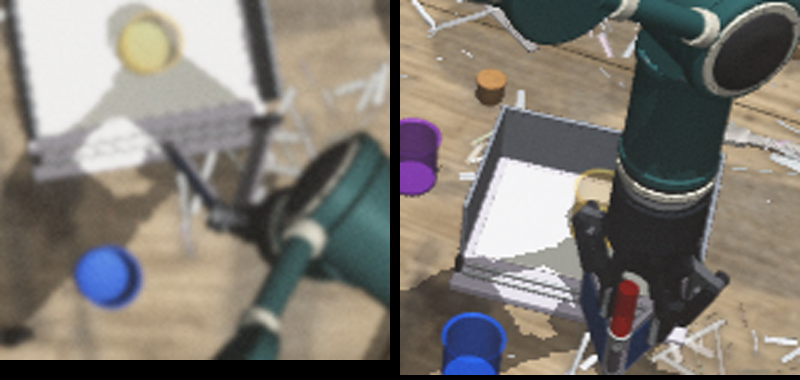

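The gate is folding: the pin sits between the fingers and the panels form a V. I'll continue to the stop.

Request:
play_rows:
  series:
    - {"translation":[0.0,-0.008,0],"spin":-0.5}
    - {"translation":[0,-0.007,0],"spin":-0.5}
    - {"translation":[-0.0009,-0.006,0],"spin":-0.5}
    - {"translation":[-0.001,-0.004,0],"spin":0}

```text
time: 4.5
tool_pos: [0.4734, -0.353, 0.0993]
tcp_rot: [0.121, 3.138, -0.001]
wrist_force: [-0.4, 1.4, 0.4]
width: 0.45
```

Request:
play_rows:
  series:
    - {"translation":[-0.0012,-0.004,0],"spin":0}
    - {"translation":[-0.0012,-0.002,0],"spin":0}

```text
time: 4.7
tool_pos: [0.4747, -0.358, 0.0986]
tcp_rot: [-0.122, -3.138, -0.004]
wrist_force: [-2.8, 9.2, 4.6]
width: 0.449
```

Request:
play_rows:
  series:
    - {"translation":[0,-0.002,0],"spin":0}
    - {"translation":[0,0,0],"spin":0}

```text
time: 4.9
tool_pos: [0.4746, -0.358, 0.0984]
tcp_rot: [-0.122, -3.138, -0.009]
wrist_force: [-0.8, 10.2, 5.3]
width: 0.45
```

Request:
play_rows:
  series:
    - {"translation":[0,-0.003,0],"spin":0}
    - {"translation":[0,0,0],"spin":0}

```text
time: 5.1
tool_pos: [0.4746, -0.3581, 0.0982]
tcp_rot: [-0.123, -3.137, -0.017]
wrist_force: [-0.1, 19.5, 9.4]
width: 0.451
```

```bash
python3 - <<'E'
from arc import *
a=bot.read_camera('top')[190:310,360:490]; b=bot.read_camera('scene')[210:360,340:500]
c=np.zeros((380,800,3),np.uint8);c[:360,:390]=cv2.resize(a,(390,360),interpolation=cv2.INTER_CUBIC);c[:375,400:]=cv2.resize(b,(400,375),interpolation=cv2.INTER_CUBIC)
cv2.imwrite('pics/c4.png',c)
E
```

```text
(no output)
```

View pics/c4.png

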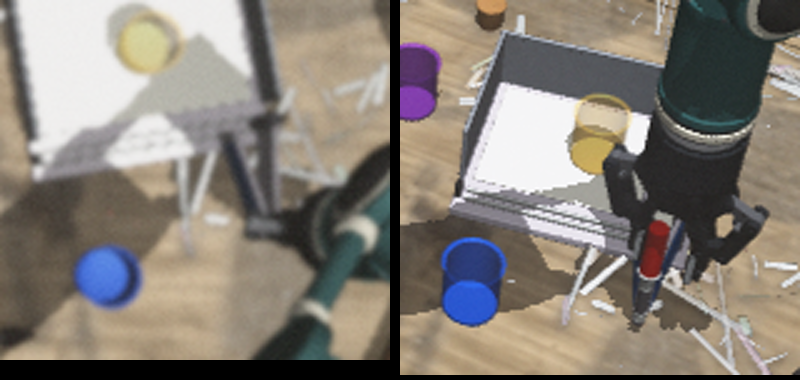

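Request:
play_rows:
  series:
    - {"translation":[0,0.005,0],"spin":0}
    - {"translation":[0,0.005,0],"spin":0}
    - {"translation":[0,0.002,0],"spin":0}
    - {"translation":[0,0,0],"spin":0}

```text
time: 5.6
tool_pos: [0.4757, -0.3523, 0.0985]
tcp_rot: [0.12, 3.139, -0.001]
wrist_force: [0.1, 0.3, 0.0]
width: 0.447
```

Force is back to zero, so the finger is clear of the pin. Next I lift straight up.

Request:
play_rows:
  series:
    - {"translation":[0,0.002,-0.01],"spin":0}
    - {"translation":[0,0,-0.02],"spin":0}
    - {"translation":[0,0,-0.03],"spin":0}
    - {"translation":[0,0,-0.04],"spin":0}
    - {"translation":[0,0,-0.04],"spin":0}

```text
time: 6.1
tool_pos: [0.4752, -0.3502, 0.24]
tcp_rot: [-0.121, -3.139, -0.0]
wrist_force: [-0.6, -0.6, 0.2]
width: 0.446
```

Request:
play_rows:
  series:
    - {"translation":[0,0.045,0],"spin":0}
    - {"translation":[0,0.045,0],"spin":0}
    - {"translation":[0,0.045,0],"spin":0}
    - {"translation":[0,0.045,0],"spin":0}
    - {"translation":[0,0.045,0],"spin":0}

```text
time: 6.6
tool_pos: [0.4929, -0.1246, 0.2394]
tcp_rot: [0.122, 3.137, -0.001]
wrist_force: [0.7, -0.2, -0.7]
width: 0.449
```

```bash
python3 - <<'E'
from arc import *
T=bot.read_camera('top');S=bot.read_camera('scene')
a=T[160:290,360:490]; b=S[210:360,340:500]
c=np.zeros((400,800,3),np.uint8);c[:390,:390]=cv2.resize(a,(390,390),interpolation=cv2.INTER_CUBIC);c[:375,400:]=cv2.resize(b,(400,375),interpolation=cv2.INTER_CUBIC)
cv2.imwrite('pics/c5.png',c)
E
```

```text
(no output)
```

View pics/c5.png

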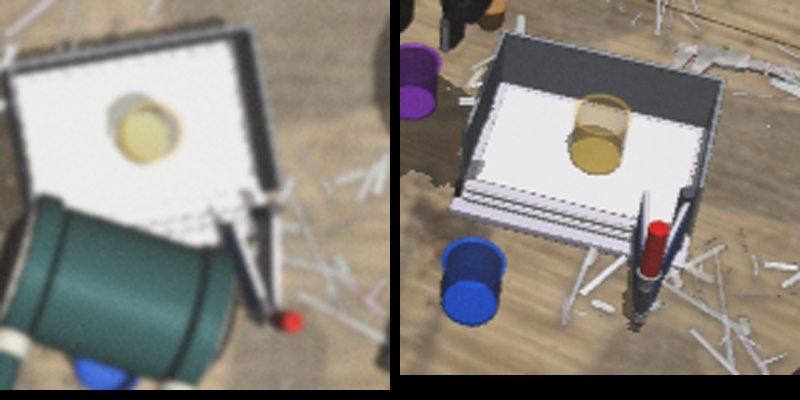

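```bash
python3 - <<'E'
from h import *
p=atz('scene',442.8,301.6,.144);d=p[:2]-[.571,-.35];print(p,np.linalg.norm(d),np.degrees(np.arctan2(d[1],d[0]))%360)
a=cv2.imread('pics/top1.png').astype(int);b=bot.read_camera('top').astype(int)
print('left bay diff',abs(a-b)[180:270,195:290].mean(), 'red', [np.argwhere((m[230:280,220:290,2]>110)&(m[230:280,220:290,1]<75)).mean(0) for m in(a,b)])
E
```

```text
[ 0.46915931 -0.34938768  0.144     ] 0.10184253388691394 179.65551026647
left bay diff 5.987095516569201 red [array([33.19230769, 23.15384615]), array([32.72727273, 23.27272727])]
```

```bash
python3 -c "
from h import *
print(bot.read_state()['wrist_force'],bot.finish_job())"
```

```text
the job is handed in; nothing more can be done
[-1.05953713  0.57978307  0.01876784] None
```

I folded the right bay's gate open to its stop and handed the job in at about 7 s of the 32 s allowed. The amber jar stood in the right bay. I held the red pin loosely between the half-open fingers and moved it round its arc.

- **Gate:** the pin stopped moving while the push rose to about 20 N. That was the most force I read, against the 120 N wrist limit. After I let go, the camera put the pin at 179.7° about the post, with fully folded expected at about 180°. The panels lie together in the narrow V left at the stop, and the finger was clear of the pin before I lifted away.
- **Jar and left gate:** the jar's position in the overhead picture is unchanged, and the left gate's pin is within 0.5 pixel of where it started.

No check failed. The gate angle comes only from the pictures and the force at the stop, because the joint itself can't be read. My three initial move calls were refused because they left out the spin value; nothing moved.

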